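Put the touch-up kit back in its trays

ROBOT

A 7-joint arm with a two-finger parallel gripper is mounted at the origin on the work surface. World frame = base frame: x ahead of the robot, y to its left, z up, the work surface at z = 0. Lengths are in m, angles in rad, forces in N, time in s.
With the tool pointing down it reaches from about 0.425 to 0.925 m from the base axis. Payload 6.8 kg.
Tool frame: the origin (TCP) lies at the very end of the fingers, on their centre line; the grasp point (between the pads) lies 19 mm behind it; z points along the fingers, y is the direction in which the jaws open and shut (so a half turn about z gives the same grasp; the last joint's range is limited). The gripper opens to 85 mm and grips with 20 to 120 N. Pads are 22 mm wide; open, the fingers measure 114 mm over their backs; the gripper's body (76 mm by 85 mm) begins 54 mm behind the grasp point. The pads swing forward as they close: fully open they stand 13 mm farther back than shut.
Start: joints at [-1.399, 0.477, 0.022, 1.555, -0.011, 1.109, -0.083], TCP at [0.186, 0.649, 0.231] pointing down, gripper open.
Joint ranges: [-2.96, 2.96], [-0.34, 2.1], [-1.41, 1.46], [0.24, 2.44], [-1.37, 4.51], [0.17, 1.92], [-2.96, 2.96]. Speed limits (rad/s): [2.39, 2.39, 3.14, 3.14, 3.14, 3.14, 3.14].

INTERFACE

Orientations are given as a unit quaternion [w, x, y, z].
In Python, from station import bot gives the robot as it stands.
- The arm moves only by the tool move_arm, never from a script. Its argument "commands" is text: rows parted by semicolons, each of 7 numbers parted by spaces: the opening, from 0 (shut) to 1 (fully open), then the shift along the tool's x, y, z in cm, then the turn, a rotation vector about the tool's x, y, z in degrees. In form: gripper tx ty tz rx ry rz; .... A call has 1 to 12 rows; each row shifts and turns the commanded pose from where the row before left it, along the tool's axes as they then stand; what a row does not reach is not made up. A row lasts 1/12 s, in which the tool goes at most 41.7 mm and 7.16 degrees, less where a joint would pass 70% of its speed; a pose out of reach is approached as far as the arm can. A call with a gripper value outside its range is refused whole. The fingers move at their own pace and stop on an object; "force" is the grip in N (left out, the last holds). Time passes only in rows, so rows that do not move let the fingers close. It gives the time, the measured TCP pose, the force and the opening at its end, in the units of the state.
- bot.get_obs(): the state, without advancing time (a new reading comes with each control period).
- bot.read_camera(name): name is "scene" or "top" or "wrist"; returns a dict with "img" (400x640x3 uint8, red, green, blue), "K" (3x3 intrinsics, pixels), "rvec" (rotation vector, rad) and "tvec" (3), from world to camera coordinates, as OpenCV has them; the wrist camera has in their place "hand_eye" (4x4, takes a point from camera to tool coordinates, whose origin is the TCP and whose axes are the flange's). Camera axes: x right, y down, z forward; pixel columns grow to the right and rows downward; lengths in m; the calibration is good to about 2 mm. A picture is of the moment at which its call begins: read the wrist's pose just before it. There is no depth.
- bot.hand_in(): hands the job in, once; it reports no verdict.
The state is a dict: "t": time; "q": joint angles; "joint_vel": joint speeds; "joint_torque": joint torques, N m; "eef_pos": TCP position; "tool_rot": TCP orientation; "contact_force": force on the tool from outside, world axes, zero at the start; "torque": the same for the moment, N m; "gripper_width": opening from 0.0 (shut) to 1.0 (fully open).
Only numpy, scipy, OpenCV 4.12 (cv2) and the standard library are available. Lean on these libraries where they do the work, as an engineer would, in place of code of your own. Each camera call takes 0.05 s, during which the arm holds its last target. There are 200 camera calls.

TASK

The shelves are painted: put away the two paint tins, the filling knife and the cork sanding block that are lying out on the bench, each in the tray that already holds one of its kind. Stand the tins upright and lay the knife and the block flat, every piece down on the tray's floor and not on top of another. Do not tip the tins over on the way, and leave the pieces that are already in the trays where they are.

Things in the scene. Friction and masses are not known exactly. Their poses are not given: they have to be found in the camera images.
- tall_tin: loose steel paint tin with a pressed-in lid and plain paper label, the tall slim one: 54 diameter, 88 high, 0.17 to 0.33 kg, standing upright on the bench. Origin: centre of its base; z up. Sizes in mm.
- squat_tin: loose steel paint tin of the same make, the low wide one: 62 diameter, 52 high, 0.14 to 0.26 kg, standing upright on the bench. Origin: centre of its base; z up. Sizes in mm.
- knife: loose filling knife (scraper) lying on the bench in front of the trays: handle of reddish-brown wood 95 long, 26 wide, 18 thick; thin steel blade, 48 wide. Origin: centre of the handle's underside; +x runs along the knife to the blade, whose edge is 130 from the origin; z up. Balance point about 18 towards the blade. It lies on its handle, the blade 6 clear of the surface. 0.085 kg. Sizes in mm.
- block: loose cork sanding block lying flat on the bench: 110 (x) x 60 (y) x 38 high, light tan with a thin grey felt line near its sole, 0.06 kg. Origin: centre of its underside; z up. Sizes in mm.
- tray_tins: open plywood tray, one of three alike, 186 (its x) x 250 (its y) x 42 high outside, walls and floor 8 thick: 170 x 234 inside, floor top 8 above the bench. Fixed, turned up to 6 degrees. Origin: centre of its underside; +x away from the robot, +y left. Known by the piece in it: a paint tin. Sizes in mm.
- tray_knives: open plywood tray, one of three alike, 186 (its x) x 250 (its y) x 42 high outside, walls and floor 8 thick: 170 x 234 inside, floor top 8 above the bench. Fixed, turned up to 6 degrees. Origin: centre of its underside; +x away from the robot, +y left. Known by the piece in it: a filling knife. Sizes in mm.
- tray_blocks: open plywood tray, one of three alike, 186 (its x) x 250 (its y) x 42 high outside, walls and floor 8 thick: 170 x 234 inside, floor top 8 above the bench. Fixed, turned up to 6 degrees. Origin: centre of its underside; +x away from the robot, +y left. Known by the piece in it: a sanding block. Sizes in mm.
- stock_tin: paint tin already put away, 58 diameter, 68 high, standing loose in tray_tins near its left far corner (about +27, +74 from the tray's centre). Origin: centre of its base; z up. To be left where it is. Sizes in mm.
- stock_knife: filling knife already put away, lying loose along the length (y) of tray_knives in its far half (about +42 from the tray's centre line), blade to the left: handle of reddish-brown wood 95 long, 26 wide, 18 thick; thin steel blade, 40 wide; edge 130 from the origin. Origin: centre of the handle's underside; +x towards the blade. To be left where it is. Sizes in mm.
- stock_block: cork sanding block already put away, 110 x 60 x 38 high, lying loose across tray_blocks (long side along the tray's x) in its left half (about +62 in y). Origin: centre of its underside. To be left where it is. Sizes in mm.

How it is judged:
By the outcome, as a careful person would: the job done as asked, in the order asked, and still so for the second after the job is handed in, with the robot touching nothing.
It also fails if it takes over 109 s, if anything falls off the work surface, if the arm or the gripper's body presses on something with over 40 N, if the wrist force passes 120 N, or if a joint passes its speed limit or range.

## Working session

There is one attempt and no reset: what is moved stays moved. The work goes in short steps, Python scripts to look and compute and a tool call to move; the robot and the scene stay as the last step left them, time stands still between calls to the robot, and variables do not carry over. Pictures are saved under pics/ and viewed, about 12 in all and at most 16, crops included, and the job is handed in when it is done.

Besides the shell and the picture viewer there is one more tool, called after "Call:" as a command line: name --argument value ..., lists and objects as JSON in quotes. move_arm: Moves the arm, as the interface text tells. Its arguments: {"type":"object","properties":{"commands":{"type":"string"},"force":{"type":"number"}},"required":["commands"]}

```bash
mkdir -p pics; ls; python3 - <<'E'
from station import bot
import cv2
o=bot.get_obs();print({k:(o[k]) for k in ('t','q','eef_pos','tool_rot','gripper_width')})
for n in ("scene","top"):
    c=bot.read_camera(n);cv2.imwrite(f'pics/{n}0.png',c['img'][:,:,::-1]);print(n,c['K'].tolist(),c['rvec'],c['tvec'])
E
```

```text
pics
{'t': 0.0, 'q': array([-1.39909591,  0.47780271,  0.02232516,  1.55646314, -0.01149961,
        1.10927775, -0.08309076]), 'eef_pos': array([0.18625279, 0.64817848, 0.23031874]), 'tool_rot': array([-6.27179045e-05,  1.39422531e-01,  9.90232562e-01, -9.09337005e-04]), 'gripper_width': 0.9976130990932267}
scene [[431.55826770483264, 0.0, 319.9290224618625], [0.0, 431.55826770483264, 201.63161204303753], [0.0, 0.0, 1.0]] [ 2.04221118  0.81370674 -0.46328976] [-0.39504439 -0.13673145  1.42939508]
top [[473.28606649414616, 0.0, 316.51686005075584], [0.0, 473.28606649414616, 198.0007911747677], [0.0, 0.0, 1.0]] [ 2.11779098 -2.14614063  0.21528432] [0.03334304 0.53246019 1.15403643]
```

View pics/top0.png

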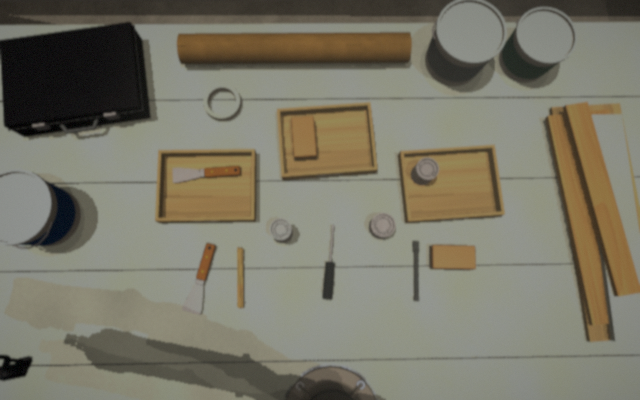

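View pics/scene0.png

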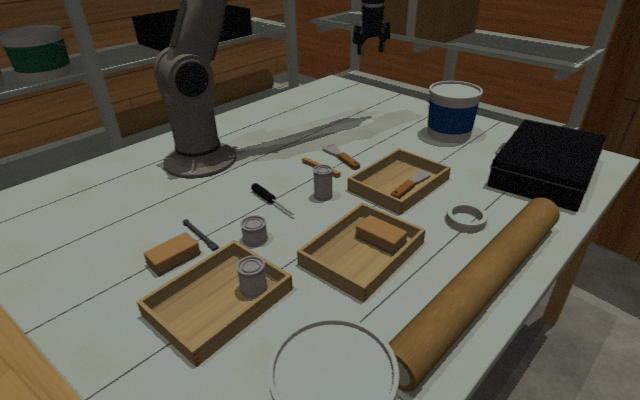

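The top view shows the knives tray at (206,186), the blocks tray at (327,141) and the tins tray at (451,184). The loose knife is at about (203,275), the tall tin at (281,231), the squat tin at (382,226) and the block at (453,257). A pencil, a screwdriver and a file also lie on the bench as clutter.

```bash
cat > h.py <<'E'
import numpy as np, cv2
from station import bot
from scipy.spatial.transform import Rotation as R
def cam(n):
    o=bot.get_obs(); c=bot.read_camera(n)
    if n=="wrist":
        T=np.eye(4);q=o['tool_rot'];T[:3,:3]=R.from_quat([q[1],q[2],q[3],q[0]]).as_matrix();T[:3,3]=o['eef_pos']
        M=T@np.array(c['hand_eye'])   # cam->world
    else:
        M=np.eye(4);Rm=cv2.Rodrigues(np.array(c['rvec']))[0];M[:3,:3]=Rm.T;M[:3,3]=-Rm.T@np.array(c['tvec']).ravel()
    return c['img'],np.array(c['K']),M
def ray(K,M,uv,z):
    uv=np.atleast_2d(uv).astype(float)
    d=np.c_[uv,np.ones(len(uv))]@np.linalg.inv(K).T@M[:3,:3].T
    s=(z-M[2,3])/d[:,2]
    return M[:3,3]+d*s[:,None]
def rect(P):  # centre, long side length, short, long axis angle deg
    (c,(w,h),a)=cv2.minAreaRect((P[:,:2]*1000).astype(np.float32))
    if h>w:w,h,a=h,w,a+90
    return np.round(c,1),round(w,1),round(h,1),round((a+90)%180-90,1)
E
python3 - <<'E'
from h import *
img,K,M=cam("top");print(M[:3,3])
hsv=cv2.cvtColor(img,cv2.COLOR_RGB2HSV)
def show(name,m,z,amin):
    for c in cv2.findContours(m,cv2.RETR_EXTERNAL,cv2.CHAIN_APPROX_NONE)[0]:
        if cv2.contourArea(c)<amin: continue
        p=c[:,0];print(name,p.mean(0).round(),cv2.contourArea(c),rect(ray(K,M,p,z)))
for (u,v) in [(200,210),(206,255),(453,257),(305,135),(220,172),(281,231),(382,226),(425,170),(195,300),(240,280),(230,240),(348,160)]: print((u,v),hsv[v,u])
wood=((hsv[...,1]>70)&(hsv[...,0]<30)).astype(np.uint8)*255
roi=np.zeros_like(wood);roi[95:320,150:510]=255
show('wood42',wood&roi,.042,80)
show('wood38',wood&roi,.038,80)
cv2.imwrite('pics/w.png',cv2.resize(np.hstack([wood[95:320,150:510]]),None,fx=2,fy=2))
cv2.imwrite('pics/crop.png',cv2.resize(img[205:315,165:485,::-1],None,fx=2.5,fy=2.5,interpolation=cv2.INTER_CUBIC))
E
```

```text
[0.31197555 0.04760525 1.2315968 ]
(200, 210) [ 18 128 149]
(206, 255) [ 16 171 136]
(453, 257) [ 17 126 150]
(305, 135) [ 17 133 150]
(220, 172) [ 14 176 132]
(281, 231) [ 27  16 148]
(382, 226) [ 15  31 148]
(425, 170) [ 13  33 139]
(195, 300) [ 24  17 147]
(240, 280) [ 20 123 137]
(230, 240) [ 32  25 150]
(348, 160) [ 18 121 145]
wood42 [240. 277.] 346.0 (array([337.3, 218.3]), 144.4, 15.0, 0.9)
wood42 [453. 257.] 1011.0 (array([ 380.6, -313.2]), 113.9, 60.3, 87.2)
wood42 [206. 261.] 344.0 (array([377.5, 304.2]), 91.4, 25.9, -15.4)
wood42 [206. 185.] 6994.5 (array([572.1, 309.2]), 252.6, 189.5, -89.9)
wood42 [450. 183.] 6842.5 (array([ 570.3, -320.6]), 256.3, 189.2, -86.7)
wood42 [326. 140.] 6555.5 (array([688.7,  -1.7]), 250.3, 193.3, -86.1)
wood38 [240. 277.] 346.0 (array([337.3, 218.9]), 144.9, 15.0, 0.9)
wood38 [453. 257.] 1011.0 (array([ 380.9, -314.4]), 114.3, 60.5, 87.2)
wood38 [206. 261.] 344.0 (array([377.7, 305.1]), 91.7, 26.0, -15.4)
wood38 [206. 185.] 6994.5 (array([573. , 310.1]), 253.5, 190.2, -89.9)
wood38 [450. 183.] 6842.5 (array([ 571.2, -321.8]), 257.2, 189.8, -86.7)
wood38 [326. 140.] 6555.5 (array([689.9,  -1.9]), 251.2, 193.9, -86.1)
```

View pics/crop.png

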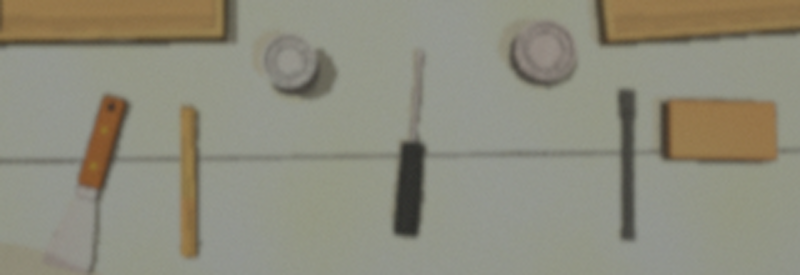

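The crop shows the knife's blade end pointing down and to the left. The squat tin's lid is at about (382,225) and the tall tin's at about (281,229). Both tins have clear space around them.

```bash
cat >> h.py <<'E'
def go(x,y,z=None):
    "shift in tool axes, cm, from the measured pose to a world point; prints jaw angle too"
    o=bot.get_obs();q=o['tool_rot'];A=R.from_quat([q[1],q[2],q[3],q[0]]).as_matrix();p=o['eef_pos']
    d=np.array([x,y,p[2] if z is None else z])-p
    print('shift cm',(A.T@d*100).round(2),'jaw deg',np.degrees(np.arctan2(A[1,1],A[0,1])).round(2),'tilt',A[:2,2].round(3),'p',p.round(4))
E
python3 - <<'E'
from h import *
img,K,M=cam("top")
print('squat',ray(K,M,(382.2,225.4),.052),'tall',ray(K,M,(281,229),.088))
c=bot.read_camera("wrist");print(np.array(c['hand_eye']).round(3),c['K'][0])
E
```

```text
squat [[ 0.46028694 -0.13779709  0.052     ]] tall [[0.45011483 0.11425348 0.088     ]]
[[ 0.    -0.963 -0.268  0.068]
 [ 1.     0.    -0.001  0.   ]
 [ 0.001 -0.268  0.963 -0.143]
 [ 0.     0.     0.     1.   ]] [320.23225622   0.         315.85205817]
```

Call:
move_arm --commands "1 -3 1 0 0 0 7; 1 -3 1 0 0 0 7; 1 -2.7 1.4 0 0 0 7; 1 -2.5 1.8 0 0 0 7; 1 -2.2 2 0 0 0 7; 1 -2 2.4 0 0 0 7; 1 -2 2.6 0 0 0 7; 1 -1.5 2.8 0 0 0 7; 1 -3 2 0 0 0 7; 1 -4 1 0 0 0 7; 1 -4 0 0 0 0 0.7; 1 -4 0 0 0 0 0"

```text
t: 1.25
eef_pos: [0.4881, 0.4972, 0.2304]
tool_rot: [0.001, 0.688, 0.726, -0.0]
contact_force: [1.8, -0.1, 0.2]
gripper_width: 1.001
```

```bash
python3 - <<'E'
from h import *
go(.45,.114,.26);go(.46,-.138,.26)
E
```

```text
shift cm [-38.06  -5.89  -2.91] jaw deg 3.12 tilt [ 0.001 -0.001] p [0.4881 0.4972 0.2304]
shift cm [-63.28  -6.26  -2.87] jaw deg 3.12 tilt [ 0.001 -0.001] p [0.4881 0.4972 0.2304]
```

Call:
move_arm --commands "1 -3.8 -0.6 -0.3 0 0 0; 1 -3.8 -0.6 -0.3 0 0 0; 1 -3.8 -0.6 -0.3 0 0 0; 1 -3.8 -0.6 -0.3 0 0 0; 1 -3.8 -0.6 -0.3 0 0 0; 1 -3.8 -0.6 -0.3 0 0 0; 1 -3.8 -0.6 -0.3 0 0 0; 1 -3.8 -0.6 -0.3 0 0 0; 1 -3.8 -0.6 -0.3 0 0 0; 1 -3.8 -0.5 -0.2 0 0 0; 1 0 0 0 0 0 0; 1 0 0 0 0 0 0"

```text
t: 2.25
eef_pos: [0.4495, 0.1147, 0.2607]
tool_rot: [-0.0, 0.688, 0.725, 0.001]
contact_force: [-0.3, 0.6, 0.8]
gripper_width: 1.001
```

```bash
python3 - <<'E'
from h import *
go(.46,-.138,.26)
img,K,M=cam("wrist");np.savez('wt.npz',img=img,K=K,M=M);cv2.imwrite('pics/wt.png',img[:,:,::-1])
E
```

```text
shift cm [-25.29  -0.28   0.04] jaw deg 3.0 tilt [0.001 0.001] p [0.4495 0.1147 0.2607]
```

Call:
move_arm --commands "1 -3.2 0 0 0 0 0; 1 -3.2 0 0 0 0 0; 1 -3.2 0 0 0 0 0; 1 -3.2 0 0 0 0 0; 1 -3.2 0 0 0 0 0; 1 -3.2 0 0 0 0 0; 1 -3.2 0 0 0 0 0; 1 -2.8 0 0 0 0 0; 1 0 0 0 0 0 0; 1 0 0 0 0 0 0"

```text
t: 3.13
eef_pos: [0.4645, -0.1349, 0.2601]
tool_rot: [0.0, 0.687, 0.727, -0.0]
contact_force: [0.8, 0.9, -0.9]
gripper_width: 0.999
```

```bash
python3 - <<'E'
from h import *
go(.46,-.138,.26)
img,K,M=cam("wrist");np.savez('ws.npz',img=img,K=K,M=M);cv2.imwrite('pics/ws.png',img[:,:,::-1])
a=np.load('wt.npz')['img'];cv2.imwrite('pics/two.png',np.hstack([a,img])[:,:,::-1][::1,::1])
cv2.imwrite('pics/two.png',np.vstack([a[:,:,::-1][20:300],img[:,:,::-1][20:300]]))
E
```

```text
shift cm [-0.28 -0.47  0.01] jaw deg 3.2 tilt [-0.    -0.001] p [ 0.4645 -0.1349  0.2601]
```

View pics/two.png

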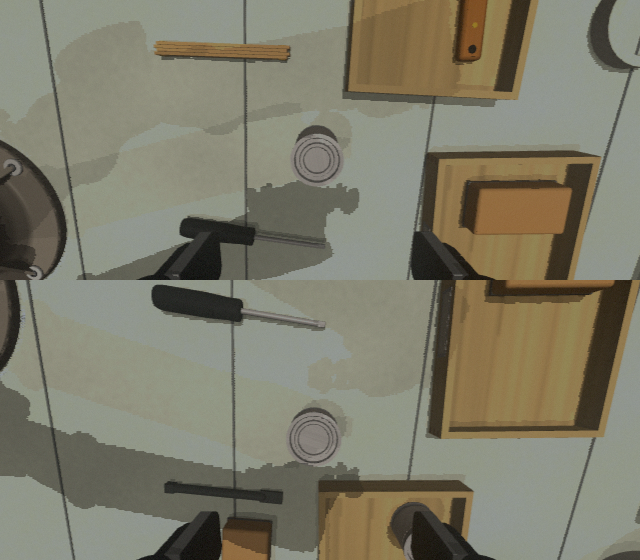

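The upper half shows the tall tin's lid at about (317,180) in full-image rows. The lower half shows the squat tin's lid at about (314,178). I'll refine both with circle fits.

```bash
python3 - <<'E'
from h import *
for f,z,d in(('wt',.088,.054),('ws',.052,.062)):
    D=np.load(f+'.npz');K,M=D['K'],D['M']
    g=cv2.cvtColor(D['img'][100:260,230:400],cv2.COLOR_RGB2GRAY);g=cv2.resize(g,None,fx=4,fy=4,interpolation=cv2.INTER_CUBIC)
    px=320*d/2/(M[2,3]-z)*4*1.0
    c=cv2.HoughCircles(g,cv2.HOUGH_GRADIENT,2,30,param1=80,param2=40,minRadius=int(px*.8),maxRadius=int(px*1.15))
    print(f,'expect r',px/4)
    for u,v,r in c[0][:3]:
        p=(u/4+230-.375,v/4+100-.375);print(np.round(p,1),r/4,ray(K,M,p,z).round(4))
go(.46,-.138,.01)
E
```

```text
wt expect r 27.326230952913463
[316.4 179.4] 22.8 [[0.4498 0.118  0.088 ]]
[315.9 166.9] 22.1 [[0.4486 0.1306 0.088 ]]
[310.4 172.9] 29.85 [[0.4435 0.1243 0.088 ]]
ws expect r 28.225828512412306
[313.9 179.4] 23.6 [[ 0.4623 -0.1394  0.052 ]]
[313.4 170.4] 23.7 [[ 0.4612 -0.1293  0.052 ]]
[321.9 174.4] 31.95 [[ 0.4709 -0.1333  0.052 ]]
shift cm [-0.41 -0.46 25.  ] jaw deg 3.33 tilt [-0.001 -0.   ] p [ 0.4645 -0.1336  0.26  ]
```

Call:
move_arm --commands "1 -0.4 -0.3 2 0 0 0; 1 0 0 3 0 0 0; 1 0 0 3 0 0 0; 1 0 0 3 0 0 0; 1 0 0 3 0 0 0; 1 0 0 3 0 0 0; 1 0 0 3 0 0 0; 1 0 0 2 0 0 0; 1 0 0 1.5 0 0 0; 1 0 0 1.5 0 0 0; 1 0 0 0 0 0 0; 1 0 0 0 0 0 0"

```text
t: 4.18
eef_pos: [0.4611, -0.1371, 0.0097]
tool_rot: [-0.001, 0.686, 0.728, -0.0]
contact_force: [0.0, -0.9, 0.9]
gripper_width: 1.0
```

Call:
move_arm --commands "0.6 0 0 0 0 0 0; 0.6 0 0 0 0 0 0; 0.6 0 0 0 0 0 0; 0.6 0 0 0 0 0 0; 0.6 0 0 0 0 0 0; 0.6 0 0 0 0 0 0; 0.6 0 0 0 0 0 0; 0.6 0 0 0 0 0 0" --force 40

```text
t: 4.85
eef_pos: [0.462, -0.1384, 0.0114]
tool_rot: [0.0, 0.686, 0.727, 0.001]
contact_force: [-1.0, 2.1, 7.1]
gripper_width: 0.714
```

```bash
python3 - <<'E'
from h import *
go(.572,-.322,.12)
E
```

```text
shift cm [-18.96   9.94 -10.86] jaw deg 3.31 tilt [0.002 0.001] p [ 0.462  -0.1384  0.0114]
```

Call:
move_arm --commands "0.6 0 0 -1 0 0 0; 0.6 0 0 -2 0 0 0; 0.6 0 0 -3 0 0 0; 0.6 0 0 -3 0 0 0; 0.6 0 0 -2 0 0 0; 0.6 -1 0.6 0 0 0 0; 0.6 0 0 0 0 0 0"

```text
t: 5.43
eef_pos: [0.4697, -0.1499, 0.122]
tool_rot: [0.002, 0.687, 0.727, 0.001]
contact_force: [0.8, -0.7, -2.3]
gripper_width: 0.717
```

Call:
move_arm --commands "0.6 -1.5 0.8 0 0 0 0; 0.6 -2.5 1.3 0 0 0 0; 0.6 -2.5 1.3 0 0 0 0; 0.6 -2.5 1.3 0 0 0 0; 0.6 -2.5 1.3 0 0 0 0; 0.6 -2.5 1.3 0 0 0 0; 0.6 -2.5 1.3 0 0 0 0; 0.6 -1.3 0.7 0 0 0 0; 0.6 0 0 0 0 0 0; 0.6 0 0 0 0 0 0"

```text
t: 6.27
eef_pos: [0.5694, -0.3215, 0.1183]
tool_rot: [-0.001, 0.687, 0.726, -0.001]
contact_force: [0.3, 1.3, -3.0]
gripper_width: 0.719
```

```bash
python3 - <<'E'
from h import *
go(.572,-.322,.0205)
img,K,M=cam("wrist");np.savez('wp.npz',img=img,K=K,M=M);cv2.imwrite('pics/wp.png',img[:,:,::-1])
E
```

```text
shift cm [-0.07  0.29  9.78] jaw deg 3.17 tilt [-0.003  0.001] p [ 0.5694 -0.3215  0.1183]
```

View pics/wp.png

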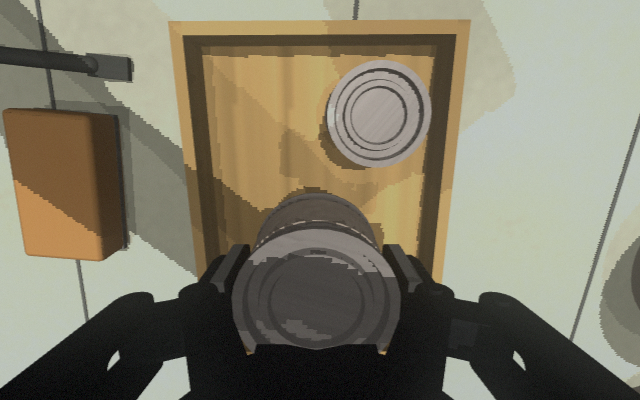

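The wrist view shows the held squat tin centred across the tray. The rim runs from column 168 to 470, and the stock tin is clear at (378,112). I'll lower the squat tin.

Call:
move_arm --commands "0.6 0 0.2 1.5 0 0 0; 0.6 0 0 2 0 0 0; 0.6 0 0 2 0 0 0; 0.6 0 0 1.5 0 0 0; 0.6 0 0 1 0 0 0; 0.6 0 0 0.7 0 0 0; 0.6 0 0 0.6 0 0 0; 0.6 0 0 0.3 0 0 0; 0.6 0 0 0 0 0 0; 0.6 0 0 0 0 0 0"

```text
t: 7.15
eef_pos: [0.573, -0.3212, 0.0248]
tool_rot: [0.0, 0.687, 0.727, 0.0]
contact_force: [-0.2, 0.1, -1.4]
gripper_width: 0.717
```

Call:
move_arm --commands "0.6 0 0 0.2 0 0 0; 0.6 0 0 0.2 0 0 0; 0.6 0 0 0.1 0 0 0; 0.6 0 0 0 0 0 0; 0.6 0 0 0 0 0 0"

```text
t: 7.57
eef_pos: [0.5729, -0.321, 0.0196]
tool_rot: [0.0, 0.687, 0.727, 0.0]
contact_force: [0.5, 0.4, 0.7]
gripper_width: 0.72
```

Weight is off the gripper, so the tin is touching. I'll open and lift out.

Call:
move_arm --commands "0.75 0 0 0.05 0 0 0; 0.85 0 0 0 0 0 0; 0.95 0 0 0 0 0 0; 1 0 0 0 0 0 0; 1 0 0 0 0 0 0; 1 0 0 -1 0 0 0; 1 0 0 -2 0 0 0; 1 0 0 -3 0 0 0; 1 0 0 -3 0 0 0; 1 0 0 -3 0 0 0; 1 0 0 -3 0 0 0; 1 0 0 -2.5 0 0 0"

```text
t: 8.57
eef_pos: [0.5728, -0.3214, 0.197]
tool_rot: [0.001, 0.687, 0.727, 0.0]
contact_force: [0.3, -1.1, -0.6]
gripper_width: 0.997
```

```bash
python3 - <<'E'
from h import *
go(.450,.1175,.19)
E
```

```text
shift cm [44.52 -9.79  0.64] jaw deg 3.23 tilt [ 0.002 -0.001] p [ 0.5728 -0.3214  0.197 ]
```

Call:
move_arm --commands "1 3.2 -0.7 0 0 0 0; 1 3.8 -0.85 0 0 0 0; 1 3.8 -0.85 0 0 0 0; 1 3.8 -0.85 0 0 0 0; 1 3.8 -0.85 0 0 0 0; 1 3.8 -0.85 0 0 0 0; 1 3.8 -0.85 0 0 0 0; 1 3.8 -0.85 0 0 0 0; 1 3.8 -0.85 0 0 0 0; 1 3.8 -0.85 0 0 0 0; 1 3.8 -0.85 0 0 0 0; 1 3 -0.6 0 0 0 0"

```text
t: 9.57
eef_pos: [0.4485, 0.1175, 0.1945]
tool_rot: [-0.0, 0.686, 0.728, 0.001]
contact_force: [0.0, 0.0, -0.2]
gripper_width: 0.996
```

Call:
move_arm --commands "1 0 0 0 0 0 0; 1 0 0 0 0 0 0; 1 0 0 0 0 0 0"

```text
t: 9.82
eef_pos: [0.4499, 0.114, 0.1943]
tool_rot: [0.0, 0.687, 0.727, 0.0]
contact_force: [0.0, -0.4, 0.2]
gripper_width: 0.999
```

```bash
python3 - <<'E'
from h import *
go(.450,.1165,.04)
img,K,M=cam("wrist");cv2.imwrite('pics/wt2.png',img[:,:,::-1])
E
```

```text
shift cm [2.500e-01 1.000e-02 1.543e+01] jaw deg 3.23 tilt [0.001 0.   ] p [0.4499 0.114  0.1943]
```

View pics/wt2.png

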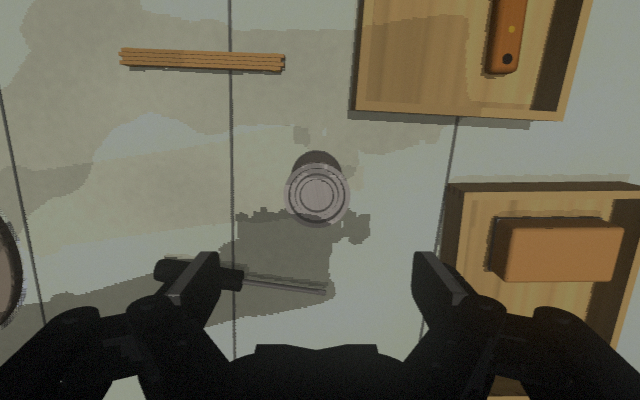

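The tall tin's lid is at (317,195), midway between the fingers, with nothing in the way of the descent.

Call:
move_arm --commands "1 0.2 0 1.5 0 0 0; 1 0 0 2.5 0 0 0; 1 0 0 2.5 0 0 0; 1 0 0 2.5 0 0 0; 1 0 0 2.5 0 0 0; 1 0 0 2 0 0 0; 1 0 0 1.5 0 0 0; 1 0 0 0.4 0 0 0; 1 0 0 0 0 0 0; 1 0 0 0 0 0 0"

```text
t: 10.7
eef_pos: [0.4502, 0.1158, 0.0404]
tool_rot: [0.0, 0.687, 0.726, 0.0]
contact_force: [1.1, -0.7, 0.3]
gripper_width: 1.001
```

Call:
move_arm --commands "0.5 0 0 0 0 0 0; 0.5 0 0 0 0 0 0; 0.5 0 0 0 0 0 0; 0.5 0 0 0 0 0 0; 0.5 0 0 0 0 0 0; 0.5 0 0 0 0 0 0; 0.5 0 0 0 0 0 0; 0.5 0 0 0 0 0 0" --force 40

```text
t: 11.37
eef_pos: [0.4502, 0.1171, 0.0408]
tool_rot: [0.0, 0.687, 0.727, 0.001]
contact_force: [-0.9, -1.3, 6.1]
gripper_width: 0.62
```

Call:
move_arm --commands "0.5 0 0 -1 0 0 0; 0.5 0 0 -2 0 0 0; 0.5 0 0 -3 0 0 0; 0.5 0 0 -3 0 0 0; 0.5 0 0 -2.5 0 0 0; 0.5 0 0 -1 0 0 0; 0.5 -1 0.2 0 0 0 0; 0.5 -2 0.5 0 0 0 0; 0.5 -2.5 0.6 0 0 0 0; 0.5 -2.5 0.6 0 0 0 0; 0.5 -2.5 0.6 0 0 0 0; 0.5 -2.5 0.6 0 0 0 0"

```text
t: 12.37
eef_pos: [0.4867, -0.0131, 0.1632]
tool_rot: [-0.001, 0.687, 0.727, -0.001]
contact_force: [-0.1, 0.6, -2.3]
gripper_width: 0.617
```

Call:
move_arm --commands "0.5 -2.5 0.6 0 0 0 0; 0.5 -2.5 0.6 0 0 0 0; 0.5 -2.5 0.6 0 0 0 0; 0.5 -2.5 0.6 0 0 0 0; 0.5 -2.5 0.6 0 0 0 0; 0.5 -2.5 0.6 0 0 0 0; 0.5 -2.5 0.6 0 0 0 0; 0.5 -2.5 0.6 0 0 0 0; 0.5 -2.5 0.6 0 0 0 0; 0.5 -2.5 0.6 0 0 0 0; 0.5 -2.5 0.6 0 0 0 0; 0.5 -2.5 0.6 0 0 0 0"

```text
t: 13.37
eef_pos: [0.5755, -0.3081, 0.1621]
tool_rot: [-0.002, 0.687, 0.727, -0.001]
contact_force: [0.5, 0.1, -2.6]
gripper_width: 0.623
```

```bash
python3 - <<'E'
from h import *
go(.577,-.3975,.16)
E
```

```text
shift cm [-8.94 -0.35  0.2 ] jaw deg 3.25 tilt [-0.003  0.001] p [ 0.5755 -0.3081  0.1621]
```

Call:
move_arm --commands "0.5 -2.4 -0.1 0 0 0 0; 0.5 -2.4 -0.1 0 0 0 0; 0.5 -2 -0.1 0 0 0 0; 0.5 -1.2 -0.1 0 0 0 0; 0.5 -0.5 0 0 0 0 0; 0.5 0 0 0 0 0 0; 0.5 0 0 0 0 0 0; 0.5 0 0 0 0 0 0"

```text
t: 14.03
eef_pos: [0.5782, -0.3898, 0.1642]
tool_rot: [-0.001, 0.686, 0.728, 0.001]
contact_force: [0.7, -0.5, -2.7]
gripper_width: 0.621
```

```bash
python3 - <<'E'
from h import *
go(.577,-.3975,.0495)
img,K,M=cam("wrist");cv2.imwrite('pics/wp2.png',img[:,:,::-1])
E
```

```text
shift cm [-0.78 -0.17 11.47] jaw deg 3.38 tilt [-0.     0.002] p [ 0.5782 -0.3898  0.1642]
```

View pics/wp2.png

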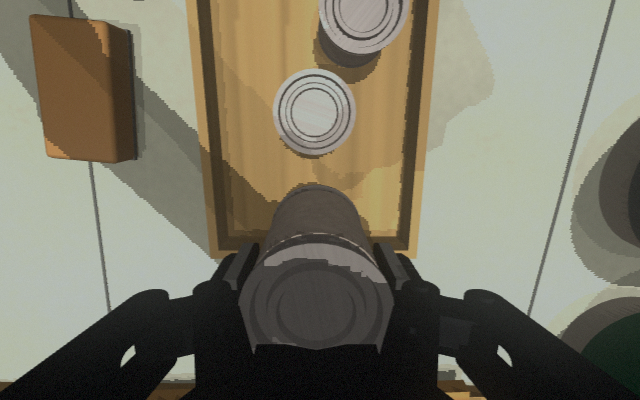

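The squat tin stands at (315,112) and the tray's right rim is visible at rows 235–258. I'll check where that wall is before lowering.

```bash
python3 - <<'E'
from h import *
img,K,M=cam("wrist")
for n,p,z in(('outer rim BL',(215,258),.042),('outer BR',(416,257),.042),('inner BL',(222,250),.042),('floor BR',(396,237),.008),('squat',(314.5,112),.06),('stock',(364,7),.076)):print(n,ray(K,M,p,z).round(4))
go(.577,-.396,.0495)
E
```

```text
outer rim BL [[ 0.4905 -0.454   0.042 ]]
outer BR [[ 0.6722 -0.4423  0.042 ]]
inner BL [[ 0.497  -0.4458  0.042 ]]
floor BR [[ 0.6616 -0.4371  0.008 ]]
squat [[ 0.5731 -0.3216  0.06  ]]
stock [[ 0.6012 -0.2548  0.076 ]]
shift cm [-0.61 -0.18 11.51] jaw deg 3.39 tilt [0.    0.001] p [ 0.5784 -0.39    0.1646]
```

Call:
move_arm --commands "0.5 -0.6 -0.2 1.5 0 0 0; 0.5 0 0 2 0 0 0; 0.5 0 0 2 0 0 0; 0.5 0 0 2 0 0 0; 0.5 0 0 1.5 0 0 0; 0.5 0 0 1 0 0 0; 0.5 0 0 0.5 0 0 0; 0.5 0 0 0.3 0 0 0; 0.5 0 0 0.2 0 0 0; 0.5 0 0 0.2 0 0 0; 0.5 0 0 0 0 0 0; 0.5 0 0 0 0 0 0"

```text
t: 15.13
eef_pos: [0.5764, -0.398, 0.0535]
tool_rot: [0.001, 0.687, 0.727, 0.0]
contact_force: [0.5, 0.0, -2.4]
gripper_width: 0.624
```

Call:
move_arm --commands "0.5 0 0 0.2 0 0 0; 0.5 0 0 0.2 0 0 0; 0.5 0 0 0.1 0 0 0; 0.5 0 0 0 0 0 0; 0.5 0 0 0 0 0 0"

```text
t: 15.55
eef_pos: [0.5764, -0.3981, 0.0489]
tool_rot: [0.0, 0.687, 0.727, 0.0]
contact_force: [-1.8, 2.1, 5.3]
gripper_width: 0.624
```

Call:
move_arm --commands "0.65 0 0 0 0 0 0; 0.75 0 0 0 0 0 0; 0.9 0 0 0 0 0 0; 1 0 0 0 0 0 0; 1 0 0 0 0 0 0; 1 0 0 -1 0 0 0; 1 0 0 -2 0 0 0; 1 0 0 -3 0 0 0; 1 0 0 -3 0 0 0; 1 0 0 -3 0 0 0; 1 0 0 -3 0 0 0; 1 0 0 -3 0 0 0"

```text
t: 16.55
eef_pos: [0.5758, -0.3979, 0.2302]
tool_rot: [0.0, 0.687, 0.727, 0.0]
contact_force: [0.6, 0.6, -0.6]
gripper_width: 0.997
```

```bash
python3 - <<'E'
from h import *
go(.40,.28,.23)
E
```

```text
shift cm [ 6.868e+01 -1.372e+01 -1.000e-02] jaw deg 3.24 tilt [ 0. -0.] p [ 0.5758 -0.3979  0.2302]
```

Call:
move_arm --commands "1 3.2 -0.6 0 0 0 0; 1 3.8 -0.8 0 0 0 0; 1 3.8 -0.8 0 0 0 0; 1 3.8 -0.8 0 0 0 0; 1 3.8 -0.8 0 0 0 0; 1 3.8 -0.8 0 0 0 0; 1 3.8 -0.8 0 0 0 0; 1 3.8 -0.8 0 0 0 0; 1 3.8 -0.8 0 0 0 0; 1 3.8 -0.7 0 0 0 0; 1 3.8 -0.7 0 0 0 0; 1 3.8 -0.7 0 0 0 0"

```text
t: 17.55
eef_pos: [0.4589, 0.0477, 0.2287]
tool_rot: [0.0, 0.687, 0.727, 0.001]
contact_force: [1.0, -0.1, -0.1]
gripper_width: 0.999
```

Call:
move_arm --commands "1 3.8 -0.7 0 0 0 0; 1 3.8 -0.7 0 0 0 0; 1 3.8 -0.7 0 0 0 0; 1 3.8 -0.7 0 0 0 0; 1 3.8 -0.7 0 0 0 0; 1 3.8 -0.7 0 0 0 0; 1 0 0 0 0 0 -7; 1 0 0 0 0 0 -7; 1 0 0 0 0 0 -7; 1 0 0 0 0 0 -7; 1 0 0 0 0 0 -7; 1 0 0 0 0 0 -7"

```text
t: 18.55
eef_pos: [0.4049, 0.2713, 0.2285]
tool_rot: [0.0, 0.378, 0.926, 0.0]
contact_force: [0.1, 0.2, -0.4]
gripper_width: 1.001
```

Call:
move_arm --commands "1 0 0 0 0 0 -7; 1 0 0 0 0 0 -7; 1 0 0 0 0 0 -7; 1 0 0 0 0 0 -7; 1 0 0 0 0 0 -1.4; 1 0 0 0 0 0 0; 1 0 0 0 0 0 0"

```text
t: 19.13
eef_pos: [0.4048, 0.2713, 0.2281]
tool_rot: [0.0, 0.135, 0.991, 0.0]
contact_force: [-0.4, -0.4, 0.1]
gripper_width: 0.996
```

```bash
python3 - <<'E'
from h import *
go(.38,.31,.23)
img,K,M=cam("wrist");np.savez('wk.npz',img=img,K=K,M=M);cv2.imwrite('pics/wk.png',img[:,:,::-1])
E
```

```text
shift cm [ 3.43  3.06 -0.18] jaw deg 74.45 tilt [0. 0.] p [0.4048 0.2713 0.2281]
```

View pics/wk.png

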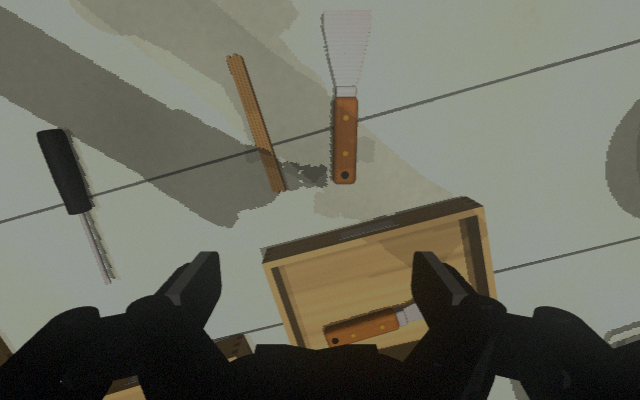

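The knife is upright in the view: its handle runs from (346,97) to (344,184), with the blade up to row 10. The pencil is about 80 px to the left, clear of the fingers.

```bash
python3 - <<'E'
from h import *
D=np.load('wk.npz');K,M=D['K'],D['M']
h=cv2.cvtColor(D['img'],cv2.COLOR_RGB2HSV);m=((h[...,1]>140)&(h[...,0]<20)).astype(np.uint8)*255
m[:85]=0;m[195:]=0;m[:,:320]=0;m[:,370:]=0
c=max(cv2.findContours(m,0,1)[0],key=cv2.contourArea);r=rect(ray(K,M,c[:,0],.018));print(r)
a=np.radians(r[3]);d=np.array([-np.cos(a),-np.sin(a)])
print('end px',c[:,0].min(0),c[:,0].max(0))
g=np.array(r[0])/1000+d*.012;print('grasp',g,'blade dir',np.degrees(np.arctan2(d[1],d[0])))
go(g[0],g[1],.003)
E
```

```text
(array([377.6, 311.8]), 91.3, 23.5, -15.3)
end px [334  98] [356 183]
grasp [0.36602531 0.31496648] blade dir 164.70000000000002
shift cm [ 4.9   3.16 22.51] jaw deg 74.49 tilt [0. 0.] p [0.4048 0.2714 0.2281]
```

Call:
move_arm --commands "1 2.5 1.6 0 0 0 0; 1 2.4 1.5 2 0 0 0; 0.8 0 0 3 0 0 0; 0.8 0 0 3 0 0 0; 0.8 0 0 3 0 0 0; 0.8 0 0 3 0 0 0; 0.8 0 0 3 0 0 0; 0.8 0 0 2 0 0 0; 0.8 0 0 1.5 0 0 0; 0.8 0 0 1 0 0 0; 0.8 0 0 0.5 0 0 0; 0.8 0 0 0 0 0 0"

```text
t: 20.18
eef_pos: [0.3654, 0.3141, 0.0072]
tool_rot: [-0.0, 0.134, 0.991, -0.001]
contact_force: [-0.7, -0.4, -0.8]
gripper_width: 0.799
```

```bash
python3 - <<'E'
from h import *
go(.366,.315,.003)
E
```

```text
shift cm [-0.03  0.1   0.42] jaw deg 74.62 tilt [-0.001 -0.001] p [0.3654 0.3141 0.0072]
```

Call:
move_arm --commands "0.8 0 0.1 0.3 0 0 0; 0.2 0 0 0 0 0 0; 0.2 0 0 0 0 0 0; 0.2 0 0 0 0 0 0; 0.2 0 0 0 0 0 0; 0.2 0 0 0 0 0 0; 0.2 0 0 0 0 0 0; 0.2 0 0 0 0 0 0; 0.2 0 0 0 0 0 0; 0.2 0 0 0 0 0 0; 0.2 0 0 0 0 0 0" --force 35

```text
t: 21.1
eef_pos: [0.3662, 0.3158, 0.0055]
tool_rot: [0.0, 0.133, 0.991, 0.001]
contact_force: [-0.6, -0.6, 5.7]
gripper_width: 0.294
```

Call:
move_arm --commands "0.2 0 0 -1 0 0 0; 0.2 0 0 -2 0 0 0; 0.2 0 0 -3 0 0 0; 0.2 0 0 -3 0 0 0; 0.2 0 0 -2 0 0 0; 0.2 0 0 0 0 0 4; 0.2 0 0 0 0 0 7; 0.2 0 0 0 0 0 7; 0.2 0 0 0 0 0 7; 0.2 0 0 0 0 0 7; 0.2 0 0 0 0 0 7; 0.2 0 0 0 0 0 7"

```text
t: 22.1
eef_pos: [0.3656, 0.3152, 0.1154]
tool_rot: [-0.0, 0.513, 0.859, 0.0]
contact_force: [0.5, 0.3, -1.2]
gripper_width: 0.297
```

Call:
move_arm --commands "0.2 0 0 0 0 0 7; 0.2 0 0 0 0 0 7; 0.2 0 0 0 0 0 7; 0.2 0 0 0 0 0 6; 0.2 0 0 0 0 0 1.7; 0.2 0 0 0 0 0 0; 0.2 0 0 0 0 0 0"

```text
t: 22.68
eef_pos: [0.3656, 0.3153, 0.1152]
tool_rot: [-0.0, 0.707, 0.707, 0.0]
contact_force: [0.2, -0.4, -1.4]
gripper_width: 0.294
```

```bash
python3 - <<'E'
from h import *
go(.536,.282,.12)
print(bot.get_obs()['contact_force'])
E
```

```text
shift cm [-3.35 17.03 -0.49] jaw deg 0.05 tilt [-0.  0.] p [0.3656 0.3153 0.1152]
[ 0.21127945 -0.37288136 -1.410402  ]
```

Call:
move_arm --commands "0.2 -0.3 1 -0.2 0 0 0; 0.2 -0.4 2 -0.2 0 0 0; 0.2 -0.5 2.5 0 0 0 0; 0.2 -0.5 2.5 0 0 0 0; 0.2 -0.5 2.5 0 0 0 0; 0.2 -0.5 2.5 0 0 0 0; 0.2 -0.4 2 0 0 0 0; 0.2 -0.3 1.4 0 0 0 0; 0.2 0 0.6 0 0 0 0; 0.2 0 0 0 0 0 0; 0.2 0 0 0 0 0 0"

```text
t: 23.6
eef_pos: [0.5355, 0.2811, 0.1187]
tool_rot: [-0.0, 0.707, 0.707, -0.0]
contact_force: [-0.6, 0.5, -2.2]
gripper_width: 0.294
```

```bash
python3 - <<'E'
from h import *
go(.536,.282,.014)
img,K,M=cam("wrist");np.savez('wkp.npz',img=img,K=K,M=M);cv2.imwrite('pics/wkp.png',img[:,:,::-1])
E
```

```text
shift cm [ 0.09  0.06 10.47] jaw deg -0.02 tilt [-0.001 -0.   ] p [0.5355 0.2811 0.1187]
```

View pics/wkp.png

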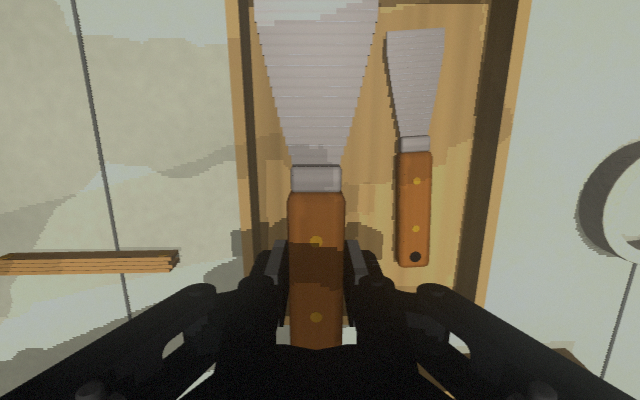

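```bash
python3 - <<'E'
from h import *
D=np.load('wkp.npz');K,M=D['K'],D['M']
for n,p,z in(('near rim outer',(232,80),.042),('near rim in',(243,80),.042),('far rim outer',(521,80),.042),('near outer low',(240,230),.042),('stock handle L',(399,220),.026),('stock end',(412,266),.02),('stock blade L',(386,38),.016),('stock blade tip R',(444,30),.016)):print(n,ray(K,M,p,z).round(4))
E
```

```text
near rim outer [[0.4811 0.3692 0.042 ]]
near rim in [[0.4882 0.3692 0.042 ]]
far rim outer [[0.6675 0.3692 0.042 ]]
near outer low [[0.4797 0.2662 0.042 ]]
stock handle L [[0.5998 0.2685 0.026 ]]
stock end [[0.6151 0.2261 0.02  ]]
stock blade L [[0.5842 0.3991 0.016 ]]
stock blade tip R [[0.6241 0.4041 0.016 ]]
```

There is about 23 mm of clearance on each side of the blade. I'll lower the knife.

Call:
move_arm --commands "0.2 0 0.05 1.5 0 0 0; 0.2 0 0 2 0 0 0; 0.2 0 0 2 0 0 0; 0.2 0 0 1.5 0 0 0; 0.2 0 0 1 0 0 0; 0.2 0 0 1 0 0 0; 0.2 0 0 0.5 0 0 0; 0.2 0 0 0.3 0 0 0; 0.2 0 0 0.2 0 0 0; 0.2 0 0 0 0 0 0; 0.2 0 0 0 0 0 0"

```text
t: 24.57
eef_pos: [0.5367, 0.2814, 0.0193]
tool_rot: [0.0, 0.707, 0.707, 0.0]
contact_force: [-0.1, -0.7, -0.6]
gripper_width: 0.292
```

Call:
move_arm --commands "0.2 0 0 0.2 0 0 0; 0.2 0 0 0.2 0 0 0; 0.2 0 0 0.1 0 0 0; 0.2 0 0 0 0 0 0; 0.2 0 0 0 0 0 0"

```text
t: 24.98
eef_pos: [0.5363, 0.2812, 0.0138]
tool_rot: [-0.0, 0.707, 0.707, -0.0]
contact_force: [-0.2, 0.3, -0.2]
gripper_width: 0.293
```

Call:
move_arm --commands "0.2 0 0 0.1 0 0 0; 0.2 0 0 0 0 0 0; 0.4 0 0 0 0 0 0; 0.5 0 0 0 0 0 0; 0.5 0 0 0 0 0 0; 0.5 0 0 0 0 0 0; 0.5 0 0 -0.5 0 0 0; 0.5 0 0 -1 0 0 0; 0.5 0 0 -2 0 0 0; 0.5 0 0 -3 0 0 0; 0.5 0 0 -3 0 0 0; 0.5 0 0 -3 0 0 0"

```text
t: 25.98
eef_pos: [0.5363, 0.2809, 0.1399]
tool_rot: [0.0, 0.707, 0.707, 0.0]
contact_force: [0.1, 1.5, 0.6]
gripper_width: 0.501
```

Call:
move_arm --commands "0.8 0 0 -3 0 0 0; 1 0 0 -3 0 0 0; 1 0 0 -3 0 0 0; 1 0 0 0 0 0 0"

```text
t: 26.32
eef_pos: [0.5396, 0.2821, 0.235]
tool_rot: [0.001, 0.708, 0.707, 0.005]
contact_force: [0.9, 0.9, -0.0]
gripper_width: 0.996
```

```bash
python3 - <<'E'
from h import *
go(.381,-.30,.23)
E
```

```text
shift cm [-58.23 -15.78  -0.  ] jaw deg -0.09 tilt [0.009 0.006] p [0.5396 0.2821 0.235 ]
```

Call:
move_arm --commands "1 -3 0 0 0 0 0; 1 -3.8 0 0 0 0 0; 1 -3.8 0 0 0 0 0; 1 -3.8 0 0 0 0 0; 1 -3.8 0 0 0 0 0; 1 -3.8 0 0 0 0 0; 1 -3.8 0 0 0 0 0; 1 -3.8 0 0 0 0 0; 1 -3.8 -1.5 0 0 0 0; 1 -3.8 -1.5 0 0 0 0; 1 -3.8 -1.5 0 0 0 0; 1 -3.8 -2 0 0 0 0"

```text
t: 27.32
eef_pos: [0.4711, -0.1676, 0.2286]
tool_rot: [0.001, 0.707, 0.707, 0.001]
contact_force: [-0.1, -0.5, -0.3]
gripper_width: 0.997
```

Call:
move_arm --commands "1 -3.7 -2 0 0 0 0; 1 -3.6 -2 0 0 0 0; 1 -3.5 -2 0 0 0 0; 1 -2.5 -2 0 0 0 0; 1 0 -1.3 0 0 0 0; 1 0 0 0 0 0 0; 1 0 0 0 0 0 0"

```text
t: 27.9
eef_pos: [0.3788, -0.2976, 0.2281]
tool_rot: [-0.0, 0.708, 0.707, 0.001]
contact_force: [0.2, 0.9, 0.0]
gripper_width: 1.002
```

```bash
python3 - <<'E'
from h import *
go(.381,-.31,.23)
img,K,M=cam("wrist");np.savez('wb.npz',img=img,K=K,M=M);cv2.imwrite('pics/wb.png',img[:,:,::-1])
h=cv2.cvtColor(img,cv2.COLOR_RGB2HSV);m=((h[...,1]>130)&(h[...,0]<20)).astype(np.uint8)*255
for c in cv2.findContours(m,0,1)[0]:
    if cv2.contourArea(c)>1000: print(c[:,0].min(0),c[:,0].max(0),rect(ray(K,M,c[:,0],.038)),rect(ray(K,M,c[:,0],.0)))
E
```

```text
shift cm [-1.24  0.23 -0.19] jaw deg -0.07 tilt [0.001 0.001] p [ 0.3788 -0.2976  0.2281]
[290 152] [346 214] (array([ 380.5, -301.8]), 67.5, 57.7, 88.0) (array([ 380.7, -310. ]), 75.2, 64.3, 88.0)
```

View pics/wb.png

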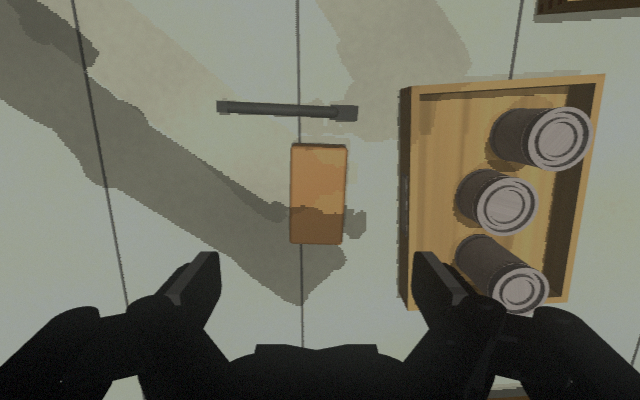

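The block spans about (290,151) to (343,244). All three tins are standing upright in the tins tray. The dark tool at row 110 is clear of the fingers.

```bash
python3 - <<'E'
from h import *
D=np.load('wb.npz');K,M=D['K'],D['M']
h=cv2.cvtColor(D['img'],cv2.COLOR_RGB2HSV);m=((h[...,1]>90)&(h[...,0]<25)).astype(np.uint8)*255
m[:,380:]=0;m[255:]=0
c=max(cv2.findContours(m,0,1)[0],key=cv2.contourArea);print(c[:,0].min(0),c[:,0].max(0),rect(ray(K,M,c[:,0],.038)))
print(ray(K,M,[(291,151),(345,152),(290,244),(342,244)],.038).round(4))
go(.3805,-.3155,.01)
E
```

```text
[290 144] [346 244] (array([ 380.3, -316.1]), 110.7, 58.7, 88.5)
[[ 0.3531 -0.2679  0.038 ]
 [ 0.4091 -0.269   0.038 ]
 [ 0.3497 -0.3717  0.038 ]
 [ 0.4081 -0.3718  0.038 ]]
shift cm [-1.86  0.05 21.8 ] jaw deg 0.06 tilt [0.001 0.001] p [ 0.3797 -0.2971  0.228 ]
```

Call:
move_arm --commands "1 -1.9 0.1 1 0 0 1.7; 1 0 0 3 0 0 0; 1 0 0 3 0 0 0; 1 0 0 3 0 0 0; 1 0 0 3 0 0 0; 1 0 0 3 0 0 0; 1 0 0 2 0 0 0; 1 0 0 1.8 0 0 0; 1 0 0 1.2 0 0 0; 1 0 0 0.8 0 0 0; 1 0 0 0 0 0 0; 1 0 0 0 0 0 0"

```text
t: 28.95
eef_pos: [0.3805, -0.317, 0.01]
tool_rot: [0.0, 0.717, 0.697, 0.0]
contact_force: [0.0, -0.1, 0.5]
gripper_width: 1.001
```

Call:
move_arm --commands "0.55 0 0 0 0 0 0; 0.55 0 0 0 0 0 0; 0.55 0 0 0 0 0 0; 0.55 0 0 0 0 0 0; 0.55 0 0 0 0 0 0; 0.55 0 0 0 0 0 0; 0.55 0 0 0 0 0 0; 0.55 0 0 0 0 0 0" --force 30

```text
t: 29.62
eef_pos: [0.3806, -0.3176, 0.0108]
tool_rot: [0.001, 0.718, 0.696, 0.001]
contact_force: [-0.5, 1.6, 6.8]
gripper_width: 0.695
```

Call:
move_arm --commands "0.55 0 0 -1 0 0 0; 0.55 0 0 -2 0 0 0; 0.55 0 0 -3 0 0 0; 0.55 0 0 -3 0 0 0; 0.55 0 0 -2.5 0 0 0; 0.55 1 0 -0.5 0 0 -2; 0.55 2 0 0 0 0 -3.6; 0.55 0 0 0 0 0 0; 0.55 0 0 0 0 0 0"

```text
t: 30.37
eef_pos: [0.3799, -0.2857, 0.1298]
tool_rot: [-0.0, 0.682, 0.731, 0.001]
contact_force: [-0.5, 0.5, -1.2]
gripper_width: 0.697
```

```bash
python3 - <<'E'
from h import *
go(.695,-.043,.13)
E
```

```text
shift cm [2.201e+01 3.312e+01 2.000e-02] jaw deg 3.99 tilt [0.    0.001] p [ 0.3799 -0.2857  0.1298]
```

Call:
move_arm --commands "0.55 1.5 0.5 0 0 0 0; 0.55 2.5 1.5 0 0 0 0; 0.55 2.5 2.5 0 0 0 0; 0.55 2.5 2.5 0 0 0 0; 0.55 2.5 2.5 0 0 0 0; 0.55 2.5 2.5 0 0 0 0; 0.55 2 3 0 0 0 0; 0.55 2 3 0 0 0 0; 0.55 1.5 3 0 0 0 0; 0.55 1.5 3 0 0 0 0; 0.55 1 3 0 0 0 0; 0.55 0 3 0 0 0 0"

```text
t: 31.37
eef_pos: [0.6657, -0.0439, 0.1286]
tool_rot: [-0.001, 0.682, 0.732, -0.0]
contact_force: [1.1, 0.4, 0.0]
gripper_width: 0.697
```

Call:
move_arm --commands "0.55 0 2 0 0 0 0; 0.55 0 1 0 0 0 0; 0.55 0 0 0 0 0 0; 0.55 0 0 0 0 0 0"

```text
t: 31.7
eef_pos: [0.6939, -0.0462, 0.1288]
tool_rot: [-0.0, 0.683, 0.73, -0.001]
contact_force: [-0.3, -0.8, -0.6]
gripper_width: 0.696
```

```bash
python3 - <<'E'
from h import *
go(.695,-.043,.019)
img,K,M=cam("wrist");np.savez('wbp.npz',img=img,K=K,M=M);cv2.imwrite('pics/wbp.png',img[:,:,::-1])
E
```

```text
shift cm [ 0.32  0.15 10.98] jaw deg 3.82 tilt [-0.002 -0.001] p [ 0.6939 -0.0462  0.1288]
```

View pics/wbp.png

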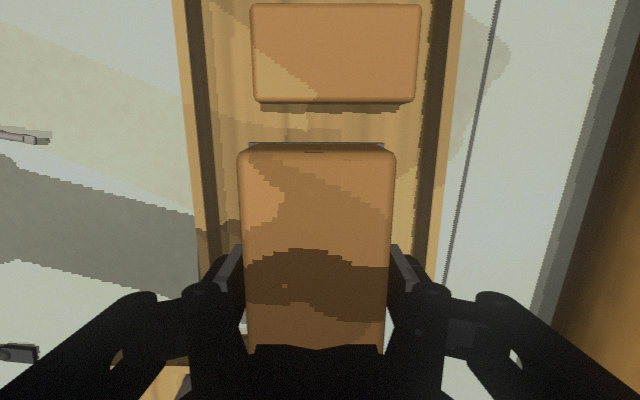

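```bash
python3 - <<'E'
from h import *
D=np.load('wbp.npz');K,M=D['K'],D['M']
print(ray(K,M,[(256,101),(412,102)],.046).round(4),ray(K,M,[(176,40),(461,40),(194,210),(443,210)],.042).round(4))
# right end of the tray, from the top camera picture
img=cv2.imread('pics/top0.png')[:,:,::-1];_,K,M=cam("top")
print(ray(K,M,[(376,172),(369,104),(285,179),(277,110)],.042).round(4))
E
```

```text
[[0.6483 0.0262 0.046 ]
 [0.7533 0.0326 0.046 ]] [[ 0.5946  0.061   0.042 ]
 [ 0.7806  0.0734  0.042 ]
 [ 0.6023 -0.0552  0.042 ]
 [ 0.7891 -0.0426  0.042 ]]
[[ 0.6008 -0.1289  0.042 ]
 [ 0.787  -0.1173  0.042 ]
 [ 0.5849  0.1065  0.042 ]
 [ 0.7723  0.1272  0.042 ]]
```

There is a gap of about 17 mm at each end of the block. I'll lower it.

Call:
move_arm --commands "0.55 0.3 0.1 1.5 0 0 0; 0.55 0 0 2 0 0 0; 0.55 0 0 2 0 0 0; 0.55 0 0 2 0 0 0; 0.55 0 0 1.3 0 0 0; 0.55 0 0 0.8 0 0 0; 0.55 0 0 0.4 0 0 0; 0.55 0 0 0.3 0 0 0; 0.55 0 0 0.2 0 0 0; 0.55 0 0 0 0 0 0; 0.55 0 0 0 0 0 0"

```text
t: 32.72
eef_pos: [0.6957, -0.0425, 0.0256]
tool_rot: [0.0, 0.683, 0.731, 0.0]
contact_force: [-0.4, -0.8, -0.5]
gripper_width: 0.697
```

Call:
move_arm --commands "0.55 0 0 0.2 0 0 0; 0.55 0 0 0.2 0 0 0; 0.55 0 0 0.15 0 0 0; 0.55 0 0 0 0 0 0; 0.55 0 0 0 0 0 0"

```text
t: 33.13
eef_pos: [0.6951, -0.0424, 0.0192]
tool_rot: [-0.0, 0.683, 0.731, -0.0]
contact_force: [-0.3, 1.0, 0.3]
gripper_width: 0.697
```

Call:
move_arm --commands "0.55 0 0 0.1 0 0 0; 0.7 0 0 0 0 0 0; 0.85 0 0 0 0 0 0; 0.95 0 0 0 0 0 0; 0.95 0 0 0 0 0 0; 0.95 0 0 -0.5 0 0 0; 0.95 0 0 -1.5 0 0 0; 0.95 0 0 -3 0 0 0; 1 0 0 -3 0 0 0; 1 0 0 -3 0 0 0; 1 0 0 -3 0 0 0; 1 0 0 -3 0 0 0"

```text
t: 34.13
eef_pos: [0.6951, -0.0428, 0.1913]
tool_rot: [0.0, 0.683, 0.73, 0.0]
contact_force: [0.4, 0.5, -0.5]
gripper_width: 1.002
```

Call:
move_arm --commands "1 0 -2 -2 0 0 0; 1 0 -3.5 -1 0 0 0; 1 0 -3.5 0 0 0 0; 1 0 -3.5 0 0 0 0; 1 0 -3.5 0 0 0 0; 1 0 -3.5 0 0 0 0; 1 0 -2 0 0 0 0; 1 0 0 0 0 0 0"

```text
t: 34.8
eef_pos: [0.4762, -0.0579, 0.2187]
tool_rot: [-0.002, 0.684, 0.73, 0.001]
contact_force: [0.8, 0.1, -0.1]
gripper_width: 0.998
```

```bash
python3 - <<'E'
from h import *
a,_,_=cam("top");b,_,_=cam("scene")
cv2.imwrite('pics/fin.png',np.vstack([cv2.resize(a[95:320,150:510],(720,450))[:300],cv2.resize(b[130:380,120:480],None,fx=1.2,fy=1.2)[:300,:].copy() if 0 else cv2.resize(b[130:360,120:480],(720,300))])[:,:,::-1])
o=bot.get_obs();print(o['t'],o['eef_pos'])
E
```

```text
34.9 [ 0.48083963 -0.05681658  0.21946756]
```

View pics/fin.png

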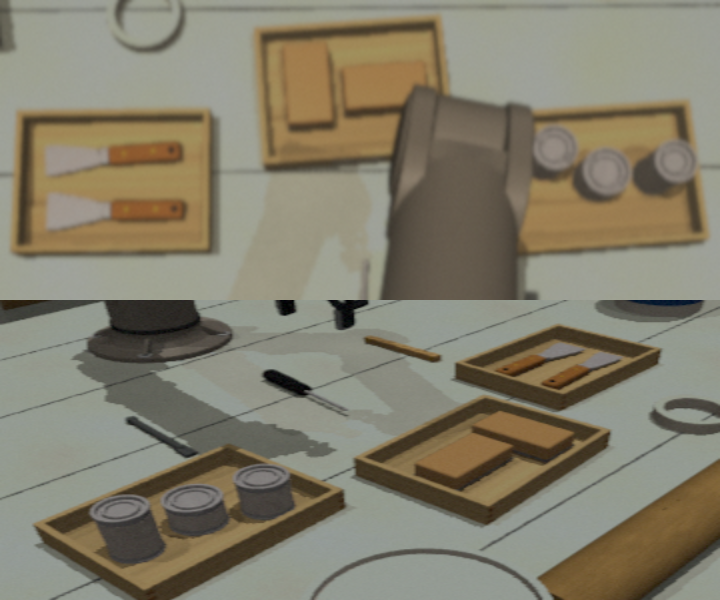

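Both views show the tins upright and separate, the two knives side by side and the two blocks flat with a gap between them. The arm is clear of everything, so I'll hand in.

```bash
python3 -c "
from station import bot
print(bot.hand_in())"
```

```text
the job is handed in; nothing more can be done
None
```

All four pieces are put away and the job is handed in, at about 35 s of the 109 s allowed. In order, the squat tin and then the tall tin went into the tins tray, the filling knife into the knives tray and the sanding block into the blocks tray.

- **Final pictures:** the top and side views show both tins upright and separate, and the knife and block flat on their tray floors. The pieces already in the trays look unmoved, though I checked that by eye only. The arm hid the left end of the tins tray from the top camera, but the side view shows all three tins standing.
- **Forces:** none of the readings I took went above about 8 N, well below the 40 N and 120 N limits. I saw these only at the end of each move.
- **Failures or disagreements:** no check failed. The only disagreement was a few millimetres between the top and wrist cameras' position estimates, well within the clearances.

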